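Lengthen the telescoping towel arm by one hole

TASK

Lengthen the towel arm on the blue plank by one hole: pinch its spring snap button flush with the sleeve, slide the sleeve out, away from the foot, and go on slowly until the button snaps out again through the next hole, in the collar. Be gentle: do not crush the thin tube, never pull hard on it while the button locks it, and stop pulling as soon as it clicks. Then let go, leaving the things around it where they are.

Things in the scene. Friction and masses are not known exactly. Their poses are not given: they have to be found in the camera images.
- towel_arm: Telescoping towel arm bolted to the blue plank (plank top 20 mm above the ledge). Origin on the plank's top, z up, y along the level tube from the foot to the free end. Tube axis at x = 0, 55 mm above the plank. A square steel inner tube, 22 mm wide, runs from the foot to y = +60 mm; a square sleeve slides over it along +y. It is thin: pinch with 20 to 25 N a finger; over 35 dents it.
- foot_top (a point): Top of the arm's dark steel foot, at y = -130 mm of the arm, 81 mm above the plank: a post 36 x 30 mm (x by y) on a 90 x 70 mm plate 8 mm thick. It is fixed.
- tube (a joint): How far the inner tube, with button and sleeve, has been dragged out of the rubber bush that holds it in the foot, m, + along the arm's +y: 0 unloaded, 1 mm per 5 N pull along the tube. Beyond 0.004 either way (20 N) the bush tears, as when the sleeve is pulled hard while the button locks it. A sleeve sliding freely gives about 2 mm.
- sleeve_end (a point): Free end of the sleeve, on the tube axis; moves with the sleeve. The sleeve is 30 x 30 mm outside, faces at x = +15 and -15 mm of the arm and 40 to 70 mm above the plank, 210 mm long, at the start from y = -65 to +145 mm of the arm. A black cap, 12 mm long, ends here; an upturned steel hook stands on top 2 to 30 mm before it, to 99 mm above the plank.
- first_hole (a point): Centre of the sleeve's section at its first hole, on the tube axis, 55 mm above the plank; moves with the sleeve, axes as the arm. At the start it is at y = +20 mm of the arm, with the button out through the hole in the +x face. From 20 mm on its foot side to 90 mm on its free side the sleeve is plain: pinch it from above across x, one pad over the button, one on the other face.
- button_top (a point): Crown of the spring snap button: steel pin, 10 mm diameter, rounded, on the inner tube at y = +20 mm of the arm, pointing to the arm's +x. Out, it stands 5 mm proud of the sleeve (crown at x = +20 mm). It is pushed in towards -x.
- button (a joint): How far the button is pushed in, m: 0 fully out, 0.005 flush with the sleeve's face. The spring takes 3.2 N to start, 7.2 N at flush. The sleeve slides only when it is flush to about 1 mm; under the sleeve's wall it stays in by itself, at 0.0054; in a hole it snaps out to 0 and locks the sleeve both ways, with about 1 mm of play.
- sleeve (a joint): How far the sleeve has slid out along the inner tube, +y, m: 0 at the start; its stop is at 0.080; friction 7 to 10 N. The second hole is in a square collar (34 mm wide, 24 mm long, clamped round the sleeve, moving with it) between button and foot, 40 to 66 mm from the first hole. The collar's place differs each time and is not measured: slide until the click.
- lota: Bystander: round aluminium water pot, 110 mm across, 105 mm high, origin under its centre.
- soap_case: Bystander: clear plastic soap case 72 x 102 x 32 mm with a white soap inside, origin under its centre.
- comb: Bystander: green plastic comb, 160 mm long along its y, 34 mm wide, 5 mm thick, lying flat, origin under its middle.
- cup: Bystander: white ceramic cup without handle, 76 mm across, 85 mm high, origin under its centre.

How it is judged (in metres and radians):
On the way, in this order (a step that is already met when the one before it is completed fails the run):
1. the button is pressed flush while the sleeve is still at its first hole (value of joint button above 0.004 m and value of joint sleeve below 0.008 m), for 0.1 s.
2. the sleeve slides out with the button held in under it (value of joint button above 0.004 m and value of joint sleeve above 0.02 m), for 0.1 s.
3. the button snaps out through the second hole (value of joint button below 0.0015 m and value of joint sleeve above 0.036 m), for 0.2 s.
At the end, for the whole second after the job is handed in: The sleeve has been slid out to its second hole (36 to 70 mm out) and the button stands out through that hole (within 1.5 mm of fully out), the sleeve at rest and released (all of step 3 and value of joint sleeve below 0.07 m and velocity of joint sleeve below 0.005 m/s); the robot touches nothing.
It fails at once if the tube was pinched hard or wrenched (finger forces on the arm adding up to over 70 N) (contact force between the fingers and towel_arm above 70 N).
It fails at once if the sleeve was forced along against its lock (over 20 N: the bush in the foot was torn) (value of joint tube above 0.004 m or value of joint tube below -0.004 m).
It fails at once if the lota was moved or tipped (distance of lota from where it was at the start of the episode above 0.02 m or angle between lota's own z axis and vertical above 0.3 rad).
It fails at once if the soap case or the comb was moved (distance of any of soap_case, comb from where it was at the start of the episode above 0.02 m).
It fails at once if the cup was moved or tipped (distance of cup from where it was at the start of the episode above 0.02 m or angle between cup's own z axis and vertical above 0.3 rad).
It also fails if it takes over 45 s, if anything falls off the work surface, if the arm or the gripper's body presses on something with over 40 N, if the wrist force passes 120 N, or if a joint passes its speed limit or range.

ROBOT

A 6-joint arm with a two-finger parallel gripper is mounted at the origin on the work surface. World frame = base frame: x ahead of the robot, y to its left, z up, the work surface at z = 0. Lengths are in m, angles in degrees, forces in N, time in s.
With the tool pointing down it reaches from about 0.4 to 0.825 m from the base axis. Payload 7 kg.
Tool frame: the origin (TCP) lies midway between the tips of the shut fingers; the grasp point (between the pads) lies 19 mm behind it (r.grip_point_offset is the z of the grasp point in the tool frame, in m); z points along the fingers, y is the line along which they close (so a half turn about z gives the same grasp; the last joint's range is limited). The gripper opens to 88 mm and grips with 3 to 60 N. Pads are 19 mm wide; open, the fingers measure 130 mm over their backs; the gripper's body (78 mm by 193 mm) begins 47 mm behind the grasp point.
Start: joints at [-59.124, 20.546, 0.682, 0, -70.136, -16.507], TCP at [0.167, -0.654, 0.202] pointing down, gripper open.
Joint ranges: [-176.03, 176.03], [-82.01, 121.73], [-58.28, 71.71], [-173.87, 95.51], [-174.79, -0.11], [-173.66, 173.66]. Speed limits (degrees/s): [136.94, 136.94, 172.46, 180, 180, 180].

INTERFACE

Orientations are given as [roll, pitch, yaw] about the fixed x, y, z axes, in that order (R = Rz(yaw) Ry(pitch) Rx(roll)).
In Python, from plant import r, viewer, recognise, outline_of, pinpoint gives the robot as it stands.
- The arm moves only by the tool move_arm, never from a script. Its argument "targets" is a list of rows, each a list of 2 entries, a list of its own where there are three numbers: the shift along the tool's x, y, z in cm, then the turn, a rotation vector about the tool's x, y, z in rad. A call has 1 to 5 rows; each row is the pose to reach, as a shift and turn from the pose commanded when the call began, along the tool's axes at that moment; what a row does not reach only later rows make up. A row lasts 1/8 s, in which the tool goes at most 62.5 mm and 10.7 degrees, less where a joint would pass 70% of its speed; a pose out of reach is approached as far as the arm can. A call with a gripper value outside its range is refused whole. "jaw" is the finger opening in cm, from 0 to 8.76, set as the call begins (left out, the last holds). The fingers move at their own pace and stop on an object; "squeeze" is the grip in N (left out, the last holds). Time passes only in rows, so rows that repeat a pose let the fingers close. It gives the time, the measured TCP pose, the force, the opening and the grip force at its end, in the units of the state.
- r.get_state(): the state, without advancing time (a new reading comes with each control period).
- viewer.capture(name): name is "scene" or "top"; returns a dict with "image" (420x560x3 uint8, blue, green, red), "intrinsics" (3x3 intrinsics, pixels), "D" ([k1, k2, p1, p2, k3] as OpenCV has them; the pictures are not rectified), "camera_from_world" (4x4, takes a point from world to camera coordinates). Camera axes: x right, y up, looking along -z (the intrinsics and any distortion apply to the point x, -y, -z); pixel columns grow to the right and rows downward; lengths in m; the calibration is good to about 2 mm. A picture is of the moment at which its call begins. There is no depth.
- r.close_job(): hands the job in; it is judged then, once.
Trained networks look in the newest picture that a camera, given by its name, has taken for a name from the list of things; names that differ only in an ending like _2 or _b are one class to them, and where a whole thing is asked for, a point or a joint stands for the part that bears it (a point fixed in the world has none). Each returns a list of dicts, best first, with "score" (0 to 1); they miss things now and then, are a little off and sometimes report something else, mostly with a low value. They report only what shows in the picture. A call takes as long as a camera call.
- recognise(label, camera): "box" ([left, top, right, bottom] in pixels, round what is visible of it).
- outline_of(label, camera): "mask" (420x560 bool, what is visible of it) and "box" ([left, top, right, bottom] in pixels, round what is visible of it).
- pinpoint(label, camera): "location" ([row, column] in pixels: a listed point, or the origin of a listed thing).
The state is a dict: "time_s": time; "joints": joint angles; "qd": joint speeds; "joint_torque": joint torques, N m; "tcp_pos": TCP position; "eef_rot": TCP orientation; "contact_force": force on the tool from outside, world axes, zero at the start; "moment": the same for the moment, N m; "gripper_width": finger opening in m; "gripper_force": force on a finger pad.
Only numpy, scipy, OpenCV 4.12 (cv2) and the standard library are available. Lean on these libraries where they do the work, as an engineer would, in place of code of your own. Each camera call takes 0.05 s, during which the arm holds its last target. There are 200 camera calls.

## Working session

There is one attempt and no reset: what is moved stays moved. The work goes in short steps, Python scripts to look and compute and a tool call to move; the robot and the scene stay as the last step left them, time stands still between calls to the robot, and variables do not carry over. Pictures are saved under pics/ and viewed, at most 10 in all, crops included, and the job is handed in when it is done.

Besides the shell and the picture viewer there is one more tool, called after "Emit:" by a JSON object that holds its "fn" and its "kwargs", one argument or row to a line. move_arm: Moves the arm, as the interface text tells. Its arguments: {"type":"object","properties":{"targets":{"type":"array","items":{"type":"array"}},"jaw":{"type":"number"},"squeeze":{"type":"number"}},"required":["targets"]}

```bash
mkdir -p pics; cat > h.py <<'E'
import numpy as np, cv2
from plant import r, viewer, recognise, outline_of, pinpoint
def ray(c,px):
    K=np.array(c["intrinsics"],float);D=np.array(c["D"],float);T=np.array(c["camera_from_world"])
    u=cv2.undistortPoints(np.array([[px]],float),K,D)[0,0]
    d=T[:3,:3].T@np.array([u[0],-u[1],-1]);o=-T[:3,:3].T@T[:3,3]
    return o,d
def at_z(c,px,z):
    o,d=ray(c,px);return o+d*(z-o[2])/d[2]
def proj(c,p):
    T=np.array(c["camera_from_world"]);q=T[:3,:3]@np.array(p)+T[:3,3]
    q=np.array([[[q[0],-q[1],-q[2]]]])
    return cv2.projectPoints(q,np.zeros(3),np.zeros(3),np.array(c["intrinsics"],float),np.array(c["D"],float))[0][0,0]
def tri(cs,pxs):
    A=np.zeros((3,3));b=np.zeros(3)
    for c,p in zip(cs,pxs):
        o,d=ray(c,p);d/=np.linalg.norm(d);M=np.eye(3)-np.outer(d,d);A+=M;b+=M@o
    return np.linalg.solve(A,b)
E
python3 - <<'E'
from h import *
cs={n:viewer.capture(n) for n in("scene","top")}
for n in cs: cv2.imwrite(f"pics/{n}0.png",cs[n]["image"])
Z=dict(foot_top=.101,sleeve_end=.075,first_hole=.075,button_top=.075,towel_arm=.02,lota=0,soap_case=0,comb=0,cup=0)
for k in Z:
    best={}
    for n in cs:
        for p in pinpoint(k,n)[:2]:
            rc=p["location"];px=[rc[1],rc[0]];best.setdefault(n,px)
            print(k,n,round(p["score"],2),np.round(px,1),np.round(at_z(cs[n],px,Z[k]),4))
    if len(best)==2: print("   tri",np.round(tri([cs[n] for n in best],best.values()),4))
print(r.get_state(), r.grip_point_offset)
E
```

```text
foot_top scene 0.75 [216.7 149. ] [ 0.5956 -0.2176  0.101 ]
foot_top top 0.92 [391.8 209.8] [ 0.6015 -0.2312  0.101 ]
   tri [ 0.5975 -0.2282  0.0945]
sleeve_end scene 0.77 [273.9 216.5] [0.5852 0.0586 0.075 ]
sleeve_end top 0.86 [278.2 212.4] [0.5913 0.0616 0.075 ]
sleeve_end top 0.71 [138.4 188.2] [0.6477 0.4329 0.075 ]
   tri [0.5893 0.0626 0.0855]
first_hole scene 0.95 [245.8 183.7] [ 0.5869 -0.0783  0.075 ]
first_hole top 0.72 [333.2 211.7] [ 0.5962 -0.0831  0.075 ]
first_hole top 0.61 [140.4 190.2] [0.6425 0.4272 0.075 ]
   tri [ 0.592  -0.0787  0.081 ]
button_top top 0.33 [281.1 212.8] [0.5904 0.0539 0.075 ]
towel_arm scene 0.9 [241.1 193.7] [ 0.6012 -0.0892  0.02  ]
towel_arm top 0.6 [335.4 212.8] [ 0.5992 -0.0977  0.02  ]
   tri [ 0.5989 -0.0982  0.0072]
lota scene 0.82 [344.6 352. ] [0.6483 0.4508 0.    ]
lota top 0.65 [140.6 192.9] [0.646  0.4495 0.    ]
   tri [ 0.647   0.4507 -0.0046]
soap_case top 0.95 [218.8 279.3] [0.4101 0.2202 0.    ]
comb scene 0.95 [209.3 252.4] [0.7787 0.01   0.    ]
comb top 0.75 [292.5 148. ] [0.7848 0.0225 0.    ]
   tri [0.7802 0.0224 0.0231]
[... 189 characters left out ...]
]
{'time_s': 1.0, 'joints': array([-5.91240108e+01,  2.05469065e+01,  6.81311369e-01, -1.38481120e-05,
       -7.01350749e+01, -1.65063811e+01]), 'qd': array([-0.02727982, -0.04502141,  0.01438126, -0.03347271,  0.00811083,
        0.12508614]), 'joint_torque': array([ 3.04350506e-04, -5.82386756e+01,  2.93301290e+01,  7.00245023e+00,
        1.24056559e-02, -7.64411220e-05]), 'tcp_pos': array([ 0.16748927, -0.65386716,  0.2023501 ]), 'eef_rot': array([ 1.79999354e+02, -1.77887583e-04, -1.65630397e+02]), 'contact_force': array([ 0.14666746,  0.08159733, -0.51503591]), 'moment': array([-0.00571482,  0.03058668, -0.03898735]), 'gripper_force': 0.0, 'gripper_width': 0.08736082656594889} -0.0188
```

View pics/top0.png

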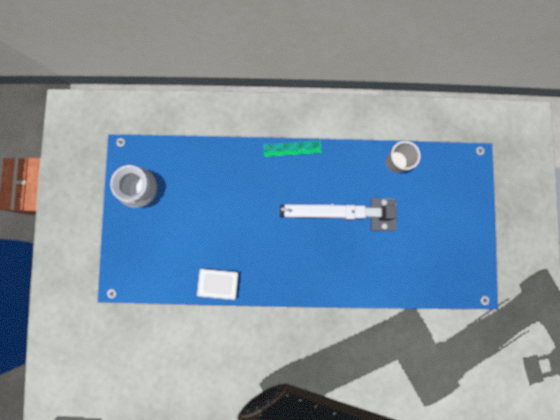

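View pics/scene0.png

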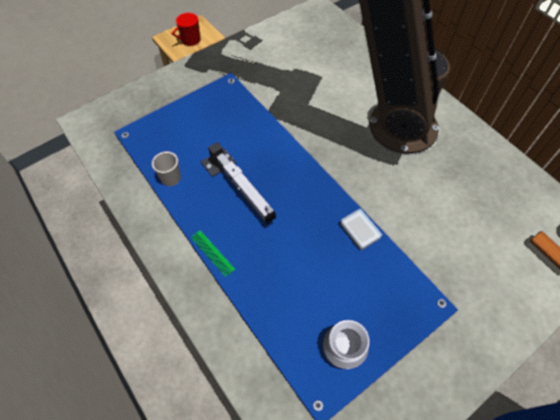

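The top view shows the foot at about (385,213), with the sleeve running left to its free end at (283,211). The button side faces up the picture (+x world) near (332,205). The scene view agrees. The cup and comb lie beyond, on the +x side. Next I refine the pose with an overlay.

```bash
python3 - <<'E'
from h import *
from scipy.optimize import least_squares
cs={n:viewer.capture(n) for n in("scene","top")}
obs=[]
L=dict(foot_top=(0,-.130,.081),sleeve_end=(0,.145,.055),first_hole=(0,.02,.055),button_top=(.02,.02,.055),towel_arm=(0,0,0))
for k in L:
    for n in cs:
        p=pinpoint(k,n)
        if p and p[0]["score"]>.5:
            obs.append((k,n,p[0]["location"][::-1]))
def W(q,l):
    c,s=np.cos(q[2]),np.sin(q[2]);return np.array([q[0]+c*l[0]-s*l[1],q[1]+s*l[0]+c*l[1],.02+l[2]])
f=lambda q:np.concatenate([proj(cs[n],W(q,L[k]))-p for k,n,p in obs])
s=least_squares(f,[.595,-.09,0.03],loss="soft_l1");q=s.x
print(q[:2],np.degrees(q[2]));
for (k,n,p),e in zip(obs,f(q).reshape(-1,2)): print(k,n,np.round(p,1),np.round(e,1))
np.save("q.npy",q)
o=[]
for n,(x0,y0,w,h) in dict(top=(270,190,140,50),scene=(195,130,100,100)).items():
    S=5 if n=="top" else 5
    im=cv2.resize(cs[n]["image"][y0:y0+h,x0:x0+w],None,fx=S,fy=S,interpolation=cv2.INTER_CUBIC)
    def poly(pts,col):
        P=np.array([(proj(cs[n],W(q,l))-[x0,y0]+.5)*S for l in pts]);cv2.polylines(im,[np.int32(P)],True,col,1)
    poly([(a,b,.07) for a,b in((-.015,-.065),(.015,-.065),(.015,.145),(-.015,.145))],(0,0,255))
    poly([(a,b,.081) for a,b in((-.018,-.145),(.018,-.145),(.018,-.115),(-.018,-.115))],(0,255,255))
    poly([(a,b,.008) for a,b in((-.045,-.165),(.045,-.165),(.045,-.095),(-.045,-.095))],(0,255,0))
    poly([(.015,.02,.055),(.02,.02,.055)],(255,0,255))
    cv2.imwrite(f"pics/ov_{n}.png",im)
E
```

```text
[ 0.59387552 -0.09414655] 2.362822341480944
foot_top scene [215.5 149. ] [-1.  -0.8]
foot_top top [393.2 209.1] [-4.1  1.5]
sleeve_end scene [272.5 215.9] [-1.1 -0.9]
sleeve_end top [278.5 212. ] [3.8 1.8]
first_hole scene [245.2 185.3] [-0.4  0.4]
first_hole top [333.5 214.8] [-3.7 -2. ]
towel_arm scene [239.4 191.8] [ 2.8 -0.4]
towel_arm top [334.4 215.9] [-0.3 -1.2]
```

View pics/ov_top.png

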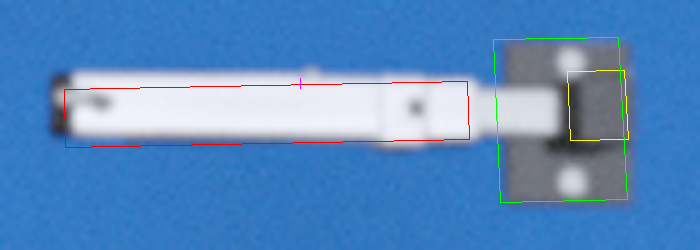

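View pics/ov_scene.png

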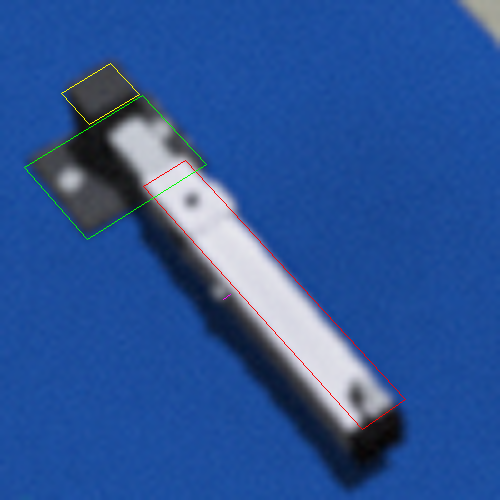

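The fit is off by a few mm: the sleeve is really farther to +x, the button shows at overlay (312,67) in the top view and (220,291) in the scene view. I refit on picked features.

```bash
cat > fit.py <<'E'
from h import *
from scipy.optimize import least_squares
cs={n:viewer.capture(n) for n in("scene","top")}
O=dict(top=(270,190),scene=(195,130))
F=[("top",(505,43),(.045,-.095,.008)),("top",(629,42),(.045,-.165,.008)),("top",(632,202),(-.045,-.165,.008)),("top",(510,203),(-.045,-.095,.008)),
("top",(312,67),(.02,.02,.055)),("scene",(220,291),(.019,.02,.056)),("scene",(28,165),(.045,-.165,.008)),("scene",(87,237),(.045,-.095,.008)),
("top",(415,107),"c"),("scene",(191,201),"c"),("top",(60,74),(.015,.143,.07)),("scene",(399,402),(-.015,.145,.07)),("scene",(352,430),(.015,.145,.07))]
def W(q,l):
    if l=="c": l=(0,q[3],.072)
    c,s=np.cos(q[2]),np.sin(q[2]);return np.array([q[0]+c*l[0]-s*l[1],q[1]+s*l[0]+c*l[1],q[4]+l[2]])
def f(q): return np.concatenate([proj(cs[n],W(q,l))-(np.array(p)/5-.5+O[n]) for n,p,l in F])
pri=lambda q:np.r_[f(q),(q[4]-.02)/.002]
s=least_squares(pri,[.595,-.09,0.03,-.03,.02],loss="soft_l1");q=s.x
print(np.round(q,4),np.degrees(q[2]))
for (n,p,l),e in zip(F,f(q).reshape(-1,2)): print(n,p,l,np.round(e,1))
np.save("q.npy",q)
ims=[]
for n,(w,h) in dict(top=(140,50),scene=(100,100)).items():
    x0,y0=O[n];S=5
    im=cv2.resize(cs[n]["image"][y0:y0+h,x0:x0+w],None,fx=S,fy=S,interpolation=cv2.INTER_CUBIC)
    def poly(pts,col):
        P=np.array([(proj(cs[n],W(q,l))-[x0,y0]+.5)*S for l in pts]);cv2.polylines(im,[np.int32(P)],True,col,1)
    for z in(.07,.04): poly([(a,b,z) for a,b in((-.015,-.065),(.015,-.065),(.015,.145),(-.015,.145))],(0,0,255))
    poly([(a,b,.081) for a,b in((-.018,-.145),(.018,-.145),(.018,-.115),(-.018,-.115))],(0,255,255))
    poly([(a,b,.008) for a,b in((-.045,-.165),(.045,-.165),(.045,-.095),(-.045,-.095))],(0,255,0))
    poly([(.015,.02,.055),(.02,.02,.055)],(255,0,255))
    ims.append(im)
cv2.imwrite("pics/ov2.png",np.vstack([ims[0],np.pad(cv2.resize(ims[1],(340,340)),((0,0),(0,360),(0,0)))]))
hx=W(q,(0,.02,.055));print("hole",hx)
E
python3 fit.py
```

```text
[ 0.5959 -0.0972  0.0155 -0.0337  0.0205] 0.8892244511906939
top (505, 43) (0.045, -0.095, 0.008) [-0.8 -0.5]
top (629, 42) (0.045, -0.165, 0.008) [-0.5 -0.1]
top (632, 202) (-0.045, -0.165, 0.008) [-0.2  0.4]
top (510, 203) (-0.045, -0.095, 0.008) [-1.1  0.1]
top (312, 67) (0.02, 0.02, 0.055) [-1.   1.4]
scene (220, 291) (0.019, 0.02, 0.056) [-0.4  0.8]
scene (28, 165) (0.045, -0.165, 0.008) [-0.8 -0.8]
scene (87, 237) (0.045, -0.095, 0.008) [-0.6 -0.6]
top (415, 107) c [0.1 0.4]
scene (191, 201) c [-0.1  0.2]
top (60, 74) (0.015, 0.143, 0.07) [3.  0.9]
scene (399, 402) (-0.015, 0.145, 0.07) [-0.9 -0.1]
scene (352, 430) (0.015, 0.145, 0.07) [-0.3 -0. ]
hole [ 0.59563788 -0.07717399  0.0754585 ]
```

View pics/ov2.png

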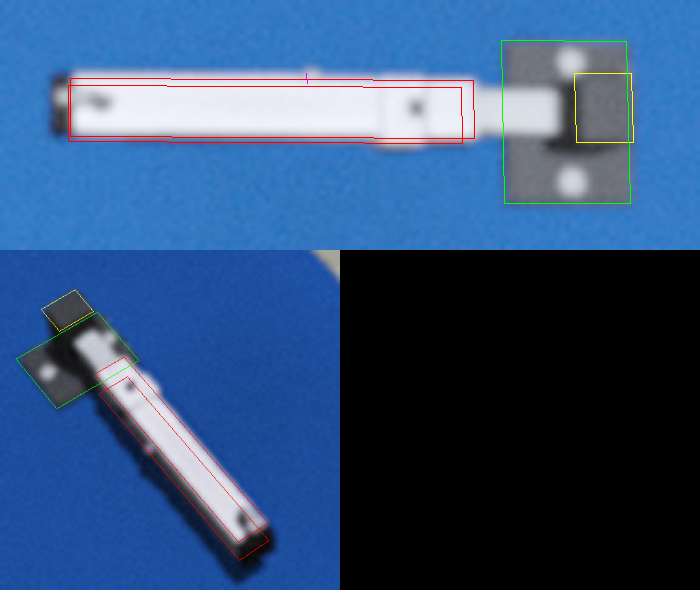

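The refit agrees to about 1 px (2.5 mm): hole at roughly (0.597, -0.078, 0.0755), yaw 0.9°. The collar's screw is about 54 mm from the first hole, so I expect the click near there. Now I work out the approach.

```bash
cat >> h.py <<'E'
from scipy.spatial.transform import Rotation as Ro
def go(p,yaw=-89.1):
    s=r.get_state();R=Ro.from_euler("xyz",s["eef_rot"],degrees=True)
    G=Ro.from_euler("xyz",[180,0,yaw],degrees=True)
    print("t",round(s["time_s"],2),"tcp",np.round(s["tcp_pos"],4),"shift cm",np.round(R.inv().apply(np.array(p)-s["tcp_pos"])*100,2),"turn",np.round((R.inv()*G).as_rotvec(),3))
E
python3 -c "
from h import *
go([.597,-.078,.17])"
```

```text
t 1.7 tcp [ 0.1675 -0.6539  0.2024] shift cm [-55.9   45.13   3.24] turn [-0.    -0.    -1.336]
```

Emit:
{"fn": "move_arm", "kwargs": {
  "targets": [
    [[-55.9,45.1,3.2],[0,0,-1.336]],
    [[-55.9,45.1,3.2],[0,0,-1.336]],
    [[-55.9,45.1,3.2],[0,0,-1.336]],
    [[-55.9,45.1,3.2],[0,0,-1.336]],
    [[-55.9,45.1,3.2],[0,0,-1.336]]
  ],
  "jaw": 8.7,
  "squeeze": 5
}}

```text
time_s: 2.33
tcp_pos: [0.3552, -0.4021, 0.1887]
eef_rot: [-180.0, -0.0, -111.6]
contact_force: [1.1, -0.9, 0.7]
gripper_width: 0.0866
gripper_force: 0.0
```

```bash
python3 -c "
from h import *
go([.597,-.078,.17])"
```

```text
t 2.33 tcp [ 0.3552 -0.4021  0.1887] shift cm [-39.03 -10.57   1.87] turn [-0.001 -0.    -0.392]
```

Emit:
{"fn": "move_arm", "kwargs": {
  "targets": [
    [[-39.0,-10.6,1.9],[0,0,-0.392]],
    [[-39.0,-10.6,1.9],[0,0,-0.392]],
    [[-39.0,-10.6,1.9],[0,0,-0.392]],
    [[-39.0,-10.6,1.9],[0,0,-0.392]],
    [[-39.0,-10.6,1.9],[0,0,-0.392]]
  ]
}}

```text
time_s: 2.95
tcp_pos: [0.5437, -0.1529, 0.1742]
eef_rot: [-179.9, -0.0, -89.4]
contact_force: [0.8, -0.8, 0.7]
gripper_width: 0.0869
gripper_force: 0.0
```

```bash
python3 -c "
from h import *
go([.597,-.078,.17])"
```

```text
t 2.95 tcp [ 0.5437 -0.1529  0.1742] shift cm [-7.44 -5.4   0.42] turn [-0.001 -0.    -0.006]
```

Emit:
{"fn": "move_arm", "kwargs": {
  "targets": [
    [[-7.4,-5.4,0.4],[0,0,-0.003]],
    [[-7.4,-5.4,0.4],[0,0,-0.003]],
    [[-7.4,-5.4,0.4],[0,0,-0.003]],
    [[-7.4,-5.4,0.4],[0,0,-0.003]]
  ]
}}

```text
time_s: 3.45
tcp_pos: [0.5954, -0.0808, 0.1697]
eef_rot: [180.0, -0.0, -89.3]
contact_force: [0.6, -0.4, -0.1]
gripper_width: 0.0871
gripper_force: 0.0
```

```bash
python3 - <<'E'
from h import *
go([.597,-.078,.057])
ims=[]
c=viewer.capture("scene");cv2.imwrite("pics/s2.png",cv2.resize(c["image"][120:240,160:320],None,fx=5,fy=5,interpolation=cv2.INTER_CUBIC))
E
```

```text
t 3.45 tcp [ 0.5954 -0.0808  0.1697] shift cm [-0.28 -0.17 11.27] turn [ 0.001 -0.    -0.003]
```

View pics/s2.png

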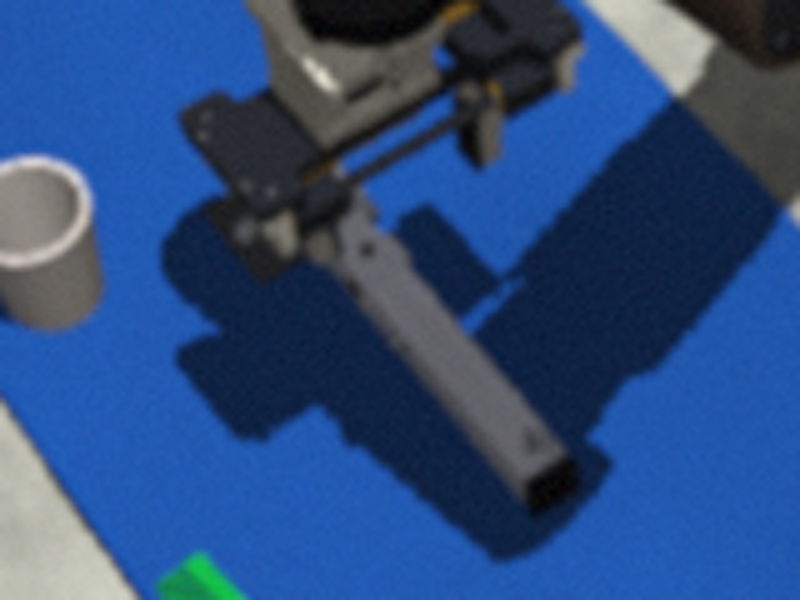

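The view shows the open gripper straddling the sleeve, clear of the cup at (50,240) and of the foot. Descending.

Emit:
{"fn": "move_arm", "kwargs": {
  "targets": [
    [[-0.1,0,4],[0,0,0]],
    [[-0.1,0,8],[0,0,0]],
    [[-0.1,0,11.2],[0,0,0]],
    [[-0.1,0,11.2],[0,0,0]],
    [[-0.1,0,11.2],[0,0,0]]
  ]
}}

```text
time_s: 4.12
tcp_pos: [0.5967, -0.08, 0.0594]
eef_rot: [-179.9, -0.0, -89.3]
contact_force: [1.0, 0.2, 0.4]
gripper_width: 0.087
gripper_force: 0.0
```

```bash
python3 -c "
from h import *
go([.597,-.078,.057])"
```

```text
t 4.12 tcp [ 0.5967 -0.08    0.0594] shift cm [-0.2  -0.04  0.24] turn [-0.002 -0.    -0.004]
```

Emit:
{"fn": "move_arm", "kwargs": {
  "targets": [
    [[-0.1,0,0.2],[0,0,0]],
    [[-0.1,0,0.2],[0,0,0]],
    [[-0.1,0,0.2],[0,0,0]],
    [[-0.1,0,0.2],[0,0,0]],
    [[-0.1,0,0.2],[0,0,0]]
  ],
  "jaw": 4.4
}}

```text
time_s: 4.75
tcp_pos: [0.5959, -0.0782, 0.0558]
eef_rot: [180.0, -0.0, -89.3]
contact_force: [0.4, -0.0, -1.2]
gripper_width: 0.0458
gripper_force: 0.0
```

Emit:
{"fn": "move_arm", "kwargs": {
  "targets": [
    [[0,0,0],[0,0,0]],
    [[0,0,0],[0,0,0]],
    [[0,0,0],[0,0,0]]
  ],
  "jaw": 2.0,
  "squeeze": 3
}}

```text
time_s: 5.12
tcp_pos: [0.5955, -0.0783, 0.0558]
eef_rot: [180.0, -0.0, -89.3]
contact_force: [-2.2, -0.1, 1.7]
gripper_width: 0.0304
gripper_force: 3.3
```

```bash
python3 - <<'E'
from h import *
from h import *
c=viewer.capture("scene");cv2.imwrite("pics/s3.png",cv2.resize(c["image"][130:230,180:300],None,fx=6,fy=6,interpolation=cv2.INTER_CUBIC))
for i in range(3):
    viewer.capture("top");s=r.get_state();print(s["gripper_width"],s["gripper_force"],s["contact_force"],s["moment"],s["tcp_pos"])
E
```

```text
0.03004390294830301 3.344857519841753 [-1.84973011 -0.12319411  1.49991564] [ 0.11773851  0.77127346 -0.10326648] [ 0.59553887 -0.07829894  0.05576145]
0.03000066569268071 3.3601968939910876 [-1.92192643  0.33627908  2.81878535] [ 0.11753466  0.86201974 -0.05646902] [ 0.59554798 -0.07830685  0.05575477]
0.03006248935581126 3.3762599780311575 [-2.41776564 -0.0692295   2.15386661] [ 0.05539579  0.96419056 -0.02441036] [ 0.59555565 -0.07831697  0.0557791 ]
```

View pics/s3.png

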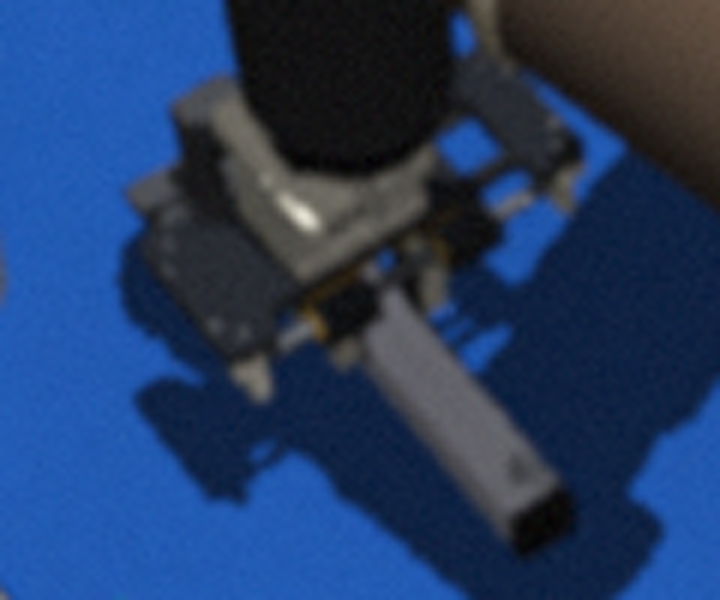

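```bash
python3 - <<'E'
from h import *
cs={n:viewer.capture(n) for n in("scene","top")}
O=dict(top=(270,190),scene=(195,130))
P=lambda n,p:np.array(p)/5-.5+np.array(O[n])
print("button",tri([cs["top"],cs["scene"]],[P("top",(312,68)),P("scene",(220,291))]))
print("screw",tri([cs["top"],cs["scene"]],[P("top",(415,107)),P("scene",(191,201))]))
print("bolt?",at_z(cs["top"],P("top",(571,62)),.03),at_z(cs["top"],P("top",(571,182)),.03))
for z in (.07,.075): print("btn top@z",at_z(cs["top"],P("top",(312,68)),z), "scene",at_z(cs["scene"],P("scene",(220,291)),z))
for a in ((72,105),(380,105),(470,112)): print(a,at_z(cs["top"],P("top",a),.09))
E
```

```text
button [ 0.61588431 -0.0764468   0.08347244]
screw [ 0.59687508 -0.12988949  0.0951529 ]
bolt? [ 0.63115656 -0.22982916  0.03      ] [ 0.56483953 -0.22924354  0.03      ]
btn top@z [ 0.61954504 -0.08033375  0.07      ] scene [ 0.61022329 -0.08231744  0.07      ]
btn top@z [ 0.61890217 -0.07958184  0.075     ] scene [ 0.61168799 -0.07936508  0.075     ]
(72, 105) [0.59496049 0.04722864 0.09      ]
(380, 105) [ 0.59836801 -0.11288449  0.09      ]
(470, 112) [ 0.59570502 -0.15996544  0.09      ]
```

Emit:
{"fn": "move_arm", "kwargs": {
  "targets": [
    [[0,0,0],[0,0,0]],
    [[0,0,0],[0,0,0]],
    [[0,0,0],[0,0,0]]
  ],
  "jaw": 3.3
}}

```text
time_s: 5.8
tcp_pos: [0.5961, -0.0782, 0.0558]
eef_rot: [-180.0, -0.0, -89.3]
contact_force: [-0.4, -0.4, 0.7]
gripper_width: 0.033
gripper_force: 0.2
```

```bash
python3 - <<'E'
from h import *
for i in range(3):
    viewer.capture("top");s=r.get_state();print(s["gripper_width"],s["gripper_force"],s["contact_force"],s["moment"],s["tcp_pos"])
E
```

```text
0.033028917599500426 0.2335462873452343 [-0.06635622  0.27441163 -0.4284636 ] [0.00275312 0.15903279 0.05411715] [ 0.59607835 -0.0782249   0.05576845]
0.033040161252040706 0.2305256441468373 [-0.11314792 -0.12061752 -0.4291586 ] [ 0.04692959  0.14977269 -0.05159381] [ 0.59605607 -0.07824446  0.05577446]
0.03284080222981269 0.2273239992064191 [ 0.13826813  0.20405118 -0.32317256] [-0.03239038  0.13776102 -0.06319517] [ 0.59603399 -0.07823048  0.05577963]
```

Emit:
{"fn": "move_arm", "kwargs": {
  "targets": [
    [[0,0,0],[0,0,0]],
    [[0,0,0],[0,0,0]],
    [[0.8,0,0],[0,0,0]],
    [[0.8,0,0],[0,0,0]]
  ],
  "jaw": 4.8
}}

```text
time_s: 6.45
tcp_pos: [0.5959, -0.0868, 0.0557]
eef_rot: [180.0, 0.0, -89.3]
contact_force: [1.0, -0.0, 0.5]
gripper_width: 0.0478
gripper_force: 0.0
```

Emit:
{"fn": "move_arm", "kwargs": {
  "targets": [
    [[0,0,0],[0,0,0]],
    [[0,0,0],[0,0,0]],
    [[0,0,0],[0,0,0]],
    [[0,0,0],[0,0,0]]
  ],
  "jaw": 2.0
}}

```text
time_s: 6.95
tcp_pos: [0.5956, -0.0863, 0.0558]
eef_rot: [180.0, -0.0, -89.3]
contact_force: [-2.2, 0.2, 2.6]
gripper_width: 0.0299
gripper_force: 3.4
```

Emit:
{"fn": "move_arm", "kwargs": {
  "targets": [
    [[0,0,0],[0,0,0]],
    [[0,0,0],[0,0,0]],
    [[0,0,-5],[0,0,0]],
    [[0,0,-11.2],[0,0,0]],
    [[0,0,-11.2],[0,0,0]]
  ],
  "jaw": 6
}}

```text
time_s: 7.58
tcp_pos: [0.5996, -0.0862, 0.1737]
eef_rot: [-179.4, 0.0, -89.2]
contact_force: [-0.1, -0.6, -0.2]
gripper_width: 0.0595
gripper_force: 0.0
```

```bash
python3 - <<'E'
from h import *
c=viewer.capture("scene");a=c["image"]
b=cv2.imread("pics/scene0.png")
f=lambda i:cv2.resize(i[155:225,215:285],None,fx=5.7,fy=5.7,interpolation=cv2.INTER_CUBIC)
g=f(a).astype(float)*1.6
cv2.imwrite("pics/s4.png",np.hstack([f(b),np.clip(g,0,255).astype(np.uint8)]))
E
```

```text
(no output)
```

View pics/s4.png

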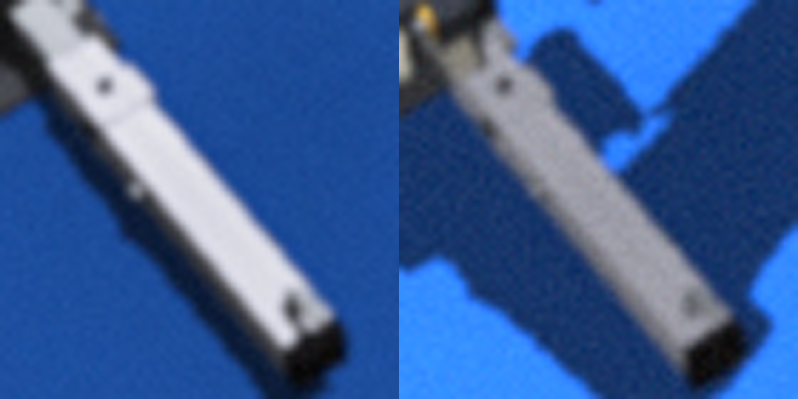

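The left half (start) shows the button as a bright bump at (135,190). The right half (now) is shadowed, with a faint spot near (540,190). I compare it numerically with the earlier shadowed picture.

```bash
python3 - <<'E'
from h import *
c=viewer.capture("scene");a=cv2.cvtColor(c["image"],cv2.COLOR_BGR2GRAY)
s=cv2.imread("pics/s2.png");s=cv2.cvtColor(cv2.resize(s,(160,120),interpolation=cv2.INTER_AREA),cv2.COLOR_BGR2GRAY)
print(a[182:196,230:248]);print(s[62:76,70:88])
b=cv2.cvtColor(cv2.imread("pics/scene0.png"),cv2.COLOR_BGR2GRAY);print(b[182:196,230:248])
E
```

```text
[[ 32  35  47  62  70  75  85  97 102 100 101 100 100  99 101 102 100 101]
 [ 29  33  37  49  59  71  78  85  96 102 103 101 102  98  99 100 101 103]
 [ 32  30  36  36  49  63  74  82  91  99 101 101 100  99 100  99  99 103]
 [ 26  32  30  30  40  52  65  71  80  90 101 102 101  98 100  99  99 100]
 [ 30  29  34  32  30  40  50  63  70  78  90 100 102 102 100 100  99  99]
 [ 35  30  33  31  30  36  41  55  71  79  82  91 100 100 102  95  98  97]
 [ 31  30  33  30  30  30  31  52  65  74  75  80  93 100 100 100 100 100]
 [ 32  33  32  32  30  31  33  38  55  63  61  72  85  96 100  99 102  95]
 [ 33  33  34  30  34  31  27  35  39  46  54  68  76  88  95  96  99  99]
 [ 33  34  30  30  30  28  32  33  31  37  50  63  70  84  91  95  99 100]
 [ 35  32  31  30  31  31  28  27  31  33  40  53  63  73  80  91  94  99]
 [ 28  34  29  32  30  32  35  33  32  30  31  40  52  66  74  83  91  98]
 [ 29  33  31  31  33  29  31  32  28  32  30  30  43  57  66  75  83  90]
 [ 34  31  33  32  32  31  33  32  34  28  29  32  34  46  61  70  78  86]]
[[ 35  38  50  62  72  78  83  96 103 102 102 101
[... 1352 characters left out ...]
224 222 220 218 218 219]
 [ 53  35  27  25  26  28  41  74 113 128 146 185 213 221 222 220 219 218]
 [ 59  50  34  30  25  21  38  76 120 124 110 140 189 217 223 221 218 218]
 [ 69  63  51  36  27  24  32  53  88  96  71  91 147 196 218 222 218 218]
 [ 70  69  62  49  34  27  25  33  44  53  49  63 106 161 201 221 221 220]
 [ 73  70  67  59  39  30  28  24  27  31  42  52  74 118 170 208 219 221]
 [ 70  71  70  68  52  38  27  24  24  28  32  46  55  83 128 180 209 220]
 [ 72  71  70  69  62  47  32  24  28  28  26  30  44  55  85 133 184 212]
 [ 69  70  71  73  72  55  37  29  23  24  28  26  36  48  61  89 140 184]
 [ 73  72  72  71  70  60  42  29  26  29  27  27  29  40  51  63  95 147]]
```

```bash
python3 -c "
from h import *
go([.5955,-.070,.056])"
```

```text
t 7.67 tcp [ 0.5964 -0.086   0.1686] shift cm [-1.59  0.09 11.26] turn [-0.002  0.001 -0.003]
```

Emit:
{"fn": "move_arm", "kwargs": {
  "targets": [
    [[-1.6,0,4],[0,0,0]],
    [[-1.6,0,8],[0,0,0]],
    [[-1.6,0,11.2],[0,0,0]],
    [[-1.6,0,11.2],[0,0,0]],
    [[-1.6,0,11.2],[0,0,0]]
  ],
  "jaw": 5
}}

```text
time_s: 8.3
tcp_pos: [0.5961, -0.0704, 0.0562]
eef_rot: [180.0, -0.0, -89.3]
contact_force: [1.4, 0.6, 0.9]
gripper_width: 0.0501
gripper_force: 0.0
```

Emit:
{"fn": "move_arm", "kwargs": {
  "targets": [
    [[0,0,0],[0,0,0]],
    [[0,0,0],[0,0,0]],
    [[0,0,0],[0,0,0]],
    [[0,0,0],[0,0,0]]
  ],
  "jaw": 2.0
}}

```text
time_s: 8.8
tcp_pos: [0.5955, -0.0703, 0.0563]
eef_rot: [180.0, -0.0, -89.3]
contact_force: [-3.7, 1.3, 4.0]
gripper_width: 0.03
gripper_force: 3.0
```

Emit:
{"fn": "move_arm", "kwargs": {
  "targets": [
    [[0,0,0],[0,0,0]],
    [[0,0,0],[0,0,0]],
    [[-1.3,0,0],[0,0,0]],
    [[-2.5,0,0],[0,0,0]],
    [[-2.5,0,0],[0,0,0]]
  ],
  "jaw": 5
}}

```text
time_s: 9.43
tcp_pos: [0.5956, -0.044, 0.0558]
eef_rot: [-180.0, 0.0, -89.2]
contact_force: [-0.3, -0.1, -0.0]
gripper_width: 0.0503
gripper_force: 0.0
```

Emit:
{"fn": "move_arm", "kwargs": {
  "targets": [
    [[0,0,0],[0,0,0]],
    [[0,0,0],[0,0,0]],
    [[0,0,0],[0,0,0]],
    [[0,0,0],[0,0,0]]
  ],
  "jaw": 2.0
}}

```text
time_s: 9.93
tcp_pos: [0.5954, -0.0455, 0.0558]
eef_rot: [180.0, -0.0, -89.3]
contact_force: [-0.9, 0.2, 0.7]
gripper_width: 0.03
gripper_force: 3.0
```

```bash
sed -e 's#(q\[4\]-.02)/.002#(q[4]-.02)/.5#' -e '/^ims=/,$d' -e 's/np.save.*//' fit.py > fit2.py; python3 fit2.py; python3 - <<'E'
from h import *
for k in("cup","lota","comb","soap_case"):
    print(k,[ (n,np.round(x["box"],0)) for n in("top","scene") for x in recognise(k,n)[:1]])
c={n:viewer.capture(n) for n in("top","scene")}
for n in c: print(n,"cam at",np.round(-np.array(c[n]["camera_from_world"])[:3,:3].T@np.array(c[n]["camera_from_world"])[:3,3],3))
# plank screws: top0 and scene0 pixels
T=[(121,142.5),(480.5,150.5),(111.5,294),(485.5,300)];S=[(318.5,406),(125.5,134.5),(441.5,303),(231.5,80.5)]
for a,b in zip(T,S): print(np.round(tri([c["top"],c["scene"]],[a,b]),4))
E
```

```text
[ 0.5961 -0.0964  0.014  -0.0338  0.0223] 0.8028263463605179
top (505, 43) (0.045, -0.095, 0.008) [-0.8 -0.6]
top (629, 42) (0.045, -0.165, 0.008) [-0.5 -0.2]
top (632, 202) (-0.045, -0.165, 0.008) [-0.3  0.4]
top (510, 203) (-0.045, -0.095, 0.008) [-1.2  0.1]
top (312, 67) (0.02, 0.02, 0.055) [-1.2  1.2]
scene (220, 291) (0.019, 0.02, 0.056) [-0.4  0.7]
scene (28, 165) (0.045, -0.165, 0.008) [-0.8 -1.1]
scene (87, 237) (0.045, -0.095, 0.008) [-0.6 -0.8]
top (415, 107) c [-0.   0.3]
scene (191, 201) c [-0.1  0. ]
top (60, 74) (0.015, 0.143, 0.07) [2.7 0.7]
scene (399, 402) (-0.015, 0.145, 0.07) [-0.9 -0.2]
scene (352, 430) (0.015, 0.145, 0.07) [-0.2 -0.1]
cup [('top', array([386., 141., 420., 172.])), ('scene', array([153., 152., 180., 186.]))]
lota [('top', array([110., 167., 156., 206.])), ('scene', array([324., 320., 368., 370.]))]
comb [('top', array([262., 140., 322., 157.])), ('scene', array([191., 234., 233., 274.]))]
soap_case [('top', array([197., 270., 218., 297.])), ('scene', array([224., 170., 274., 221.]))]
top cam at [0.478 0.086 1.174]
scene cam at [0.918 0.538 1.121]
[0.7854 0.5104 0.0161]
[ 0.7841 -0.5114  0.023 ]
[0.3639 0.5096 0.0193]
[ 0.3643 -0.5123  0.0215]
```

Emit:
{"fn": "move_arm", "kwargs": {
  "targets": [
    [[0,0,0],[0,0,0]],
    [[0,0,0],[0,0,0]],
    [[1.7,0,0],[0,0,0]],
    [[3.3,0,0],[0,0,0]],
    [[3.3,0,0],[0,0,0]]
  ],
  "jaw": 5
}}

```text
time_s: 11.15
tcp_pos: [0.5957, -0.0798, 0.0557]
eef_rot: [180.0, -0.0, -89.4]
contact_force: [-0.1, 0.4, -0.1]
gripper_width: 0.0501
gripper_force: 0.0
```

Emit:
{"fn": "move_arm", "kwargs": {
  "targets": [
    [[0,0,0],[0,0,0]],
    [[0,0,0],[0,0,0]],
    [[0,0,0],[0,0,0]]
  ],
  "jaw": 3.7
}}

```text
time_s: 11.52
tcp_pos: [0.5959, -0.078, 0.0558]
eef_rot: [-180.0, 0.0, -89.3]
contact_force: [0.5, -0.1, 0.4]
gripper_width: 0.0374
gripper_force: 0.0
```

Emit:
{"fn": "move_arm", "kwargs": {
  "targets": [
    [[0,0,0],[0,0,0]],
    [[0,0,0],[0,0,0]]
  ],
  "jaw": 3.4
}}

```text
time_s: 11.78
tcp_pos: [0.5959, -0.0781, 0.0558]
eef_rot: [-180.0, 0.0, -89.3]
contact_force: [0.5, -0.1, 0.2]
gripper_width: 0.0343
gripper_force: 0.1
```

Emit:
{"fn": "move_arm", "kwargs": {
  "targets": [
    [[0,0,0],[0,0,0]],
    [[0,0,0],[0,0,0]]
  ],
  "jaw": 3.2
}}

```text
time_s: 12.02
tcp_pos: [0.596, -0.0782, 0.0559]
eef_rot: [-180.0, 0.0, -89.3]
contact_force: [-0.0, 0.4, 0.4]
gripper_width: 0.0321
gripper_force: 0.2
```

Emit:
{"fn": "move_arm", "kwargs": {
  "targets": [
    [[0,0,0],[0,0,0]],
    [[0,0,0],[0,0,0]],
    [[0,0,0],[0,0,0]]
  ],
  "jaw": 2.0
}}

```text
time_s: 12.4
tcp_pos: [0.5955, -0.0783, 0.0558]
eef_rot: [180.0, -0.0, -89.3]
contact_force: [-2.7, -0.6, 4.2]
gripper_width: 0.0302
gripper_force: 3.4
```

Emit:
{"fn": "move_arm", "kwargs": {
  "targets": [
    [[0,0,0],[0,0,0]],
    [[0,0,0],[0,0,0]],
    [[0,0,0],[0,0,0]],
    [[0,0,0],[0,0,0]]
  ],
  "squeeze": 22
}}

```text
time_s: 12.9
tcp_pos: [0.5955, -0.0783, 0.0558]
eef_rot: [180.0, -0.0, -89.3]
contact_force: [-4.6, -0.3, 5.1]
gripper_width: 0.0298
gripper_force: 22.7
```

Emit:
{"fn": "move_arm", "kwargs": {
  "targets": [
    [[-0.05,0,0],[0,0,0]],
    [[-0.1,0,0],[0,0,0]],
    [[-0.1,0,0],[0,0,0]]
  ]
}}

```text
time_s: 13.28
tcp_pos: [0.5955, -0.0777, 0.0558]
eef_rot: [180.0, -0.0, -89.3]
contact_force: [-4.7, -2.6, 4.3]
gripper_width: 0.0296
gripper_force: 22.7
```

Emit:
{"fn": "move_arm", "kwargs": {
  "targets": [
    [[-0.05,0,0],[0,0,0]],
    [[-0.1,0,0],[0,0,0]],
    [[-0.1,0,0],[0,0,0]]
  ]
}}

```text
time_s: 13.65
tcp_pos: [0.5955, -0.0772, 0.0558]
eef_rot: [180.0, -0.1, -89.3]
contact_force: [-2.9, -5.6, 4.0]
gripper_width: 0.0297
gripper_force: 22.7
```

Emit:
{"fn": "move_arm", "kwargs": {
  "targets": [
    [[-0.05,0,0],[0,0,0]],
    [[-0.1,0,0],[0,0,0]],
    [[-0.1,0,0],[0,0,0]]
  ]
}}

```text
time_s: 14.02
tcp_pos: [0.5955, -0.0766, 0.0558]
eef_rot: [180.0, -0.1, -89.3]
contact_force: [-3.2, -6.8, 3.8]
gripper_width: 0.0299
gripper_force: 22.6
```

Emit:
{"fn": "move_arm", "kwargs": {
  "targets": [
    [[-0.05,0,0],[0,0,0]],
    [[-0.1,0,0],[0,0,0]],
    [[-0.1,0,0],[0,0,0]]
  ]
}}

```text
time_s: 14.4
tcp_pos: [0.5955, -0.0759, 0.0558]
eef_rot: [180.0, -0.1, -89.3]
contact_force: [-1.9, -8.5, 4.0]
gripper_width: 0.0298
gripper_force: 22.9
```

Emit:
{"fn": "move_arm", "kwargs": {
  "targets": [
    [[-0.05,0,0],[0,0,0]],
    [[-0.1,0,0],[0,0,0]],
    [[-0.1,0,0],[0,0,0]]
  ]
}}

```text
time_s: 14.78
tcp_pos: [0.5955, -0.0752, 0.0558]
eef_rot: [179.9, -0.1, -89.3]
contact_force: [-2.4, -9.3, 4.3]
gripper_width: 0.0298
gripper_force: 22.9
```

Emit:
{"fn": "move_arm", "kwargs": {
  "targets": [
    [[-0.05,0,0],[0,0,0]],
    [[-0.05,0,0],[0,0,0]]
  ]
}}

```text
time_s: 15.02
tcp_pos: [0.5955, -0.0749, 0.0558]
eef_rot: [179.9, -0.1, -89.3]
contact_force: [-1.3, -12.1, 4.2]
gripper_width: 0.0301
gripper_force: 22.9
```

```bash
python3 - <<'E'
from h import *
S=[]
for i in range(5):
    viewer.capture("top");S.append(r.get_state())
for k in("tcp_pos","contact_force","moment","gripper_width","gripper_force"):print(k,np.round(np.mean([s[k] for s in S],0),4),np.round(np.std([s[k] for s in S],0),4))
E
```

```text
tcp_pos [ 0.5955 -0.0749  0.0558] [0. 0. 0.]
contact_force [ -2.4578 -11.4085   3.0307] [0.3759 0.5796 0.2591]
moment [-4.1157  0.9633 -0.083 ] [0.0322 0.0286 0.0148]
gripper_width 0.0297 0.0002
gripper_force 22.8586 0.0001
```

Emit:
{"fn": "move_arm", "kwargs": {
  "targets": [
    [[-0.05,0,0],[0,0,0]],
    [[-0.05,0,0],[0,0,0]]
  ]
}}

```text
time_s: 15.52
tcp_pos: [0.5955, -0.0746, 0.0558]
eef_rot: [179.9, -0.2, -89.3]
contact_force: [-2.3, -11.8, 2.7]
gripper_width: 0.0298
gripper_force: 22.9
```

```bash
cat > rd.py <<'E'
from h import *
S=[]
for i in range(3):
    viewer.capture("top");S.append(r.get_state())
print(S[-1]["time_s"]);
for k in("tcp_pos","contact_force","moment","gripper_width","gripper_force"):print(k,np.round(np.mean([s[k] for s in S],0),4))
E
python3 rd.py
```

```text
15.675
tcp_pos [ 0.5955 -0.0746  0.0558]
contact_force [ -1.6853 -12.7207   2.788 ]
moment [-4.5528  0.884  -0.0846]
gripper_width 0.0296
gripper_force 22.8519
```

Emit:
{"fn": "move_arm", "kwargs": {
  "targets": [
    [[0.2,0,0],[0,0,0]],
    [[0.4,0,0],[0,0,0]],
    [[0.6,0,0],[0,0,0]],
    [[0.6,0,0],[0,0,0]]
  ],
  "squeeze": 5
}}

```text
time_s: 16.18
tcp_pos: [0.5956, -0.0777, 0.0558]
eef_rot: [180.0, 0.0, -89.3]
contact_force: [-5.6, 3.6, 7.4]
gripper_width: 0.0302
gripper_force: 6.2
```

```bash
python3 - <<'E'
from h import *
c=viewer.capture("scene");s=r.get_state();print(s["tcp_pos"],s["contact_force"],s["gripper_width"])
x0,y0,w,h,S=205,145,80,60,10
im=cv2.resize(c["image"][y0:y0+h,x0:x0+w],None,fx=S,fy=S,interpolation=cv2.INTER_CUBIC)
im=np.clip(im.astype(float)*1.7,0,255).astype(np.uint8)
X,Y,Z=s["tcp_pos"]
def poly(pts,col):
    P=np.int32([(proj(c,p)-[x0,y0]+.5)*S for p in pts]);cv2.polylines(im,[P],True,col,1)
for d in(.015,.036,-.015,-.036): poly([(X+d,Y-.0095,Z),(X+d,Y+.0095,Z),(X+d,Y+.0095,Z+.038),(X+d,Y-.0095,Z+.038)],(0,255,255) if d>0 else (0,160,0))
poly([(.6105,-.078,.0755),(.6155,-.078,.0755)],(255,0,255))
cv2.imwrite("pics/s5.png",im)
E
```

```text
[ 0.59556761 -0.07766098  0.0557677 ] [-4.74468261  3.55968446  6.01976574] 0.029941345117364022
```

View pics/s5.png

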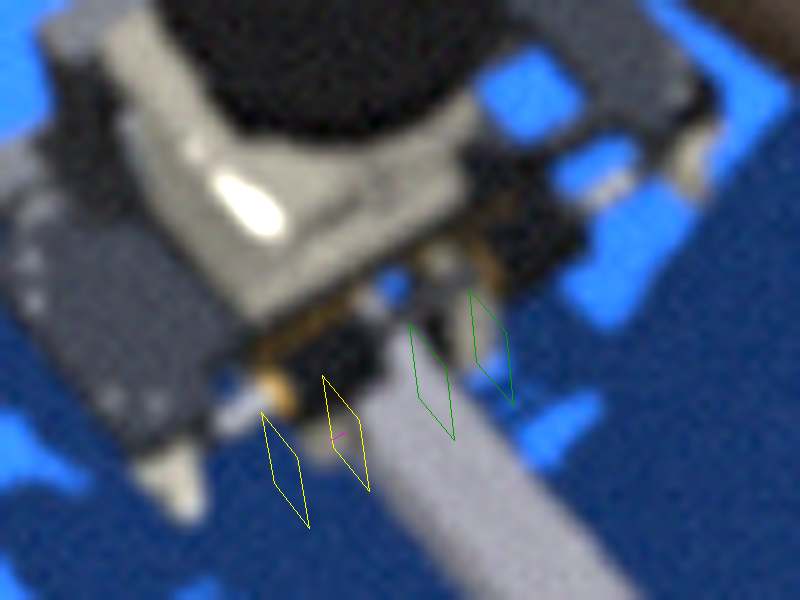

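Against the yellow projection, the finger's visible bottom edge sits at about (320,465), higher than the TCP pose implies. The upward wrist force that grows with the squeeze agrees with this. The pads probably sit above the button, so I go lower and probe again.

Emit:
{"fn": "move_arm", "kwargs": {
  "targets": [
    [[0,0,0],[0,0,0]],
    [[0,0,0],[0,0,0]],
    [[0.05,0,0.6],[0,0,0]],
    [[0.05,0,1.2],[0,0,0]],
    [[0.05,0,1.2],[0,0,0]]
  ],
  "jaw": 5,
  "squeeze": 3
}}

```text
time_s: 16.85
tcp_pos: [0.5953, -0.0789, 0.0428]
eef_rot: [179.9, -0.0, -89.3]
contact_force: [-0.6, -0.1, -0.2]
gripper_width: 0.0501
gripper_force: 0.0
```

Emit:
{"fn": "move_arm", "kwargs": {
  "targets": [
    [[0,0,0],[0,0,0]],
    [[0,0,0],[0,0,0]],
    [[0,0,0],[0,0,0]],
    [[0,0,0],[0,0,0]]
  ],
  "jaw": 2
}}

```text
time_s: 17.35
tcp_pos: [0.5969, -0.0786, 0.0441]
eef_rot: [-179.9, 0.0, -89.3]
contact_force: [4.3, 0.6, -0.9]
gripper_width: 0.0327
gripper_force: 3.0
```

The button is felt now: 32.7 mm wide, pushing +x. I go a little lower for full cover, then pinch.

Emit:
{"fn": "move_arm", "kwargs": {
  "targets": [
    [[0,0,0],[0,0,0]],
    [[0,0,0],[0,0,0]],
    [[0,0,0.5],[0,0,0]],
    [[0,0,0.5],[0,0,0]]
  ],
  "jaw": 5
}}

```text
time_s: 17.85
tcp_pos: [0.5949, -0.0789, 0.038]
eef_rot: [179.9, -0.0, -89.3]
contact_force: [-0.3, -0.9, -0.4]
gripper_width: 0.05
gripper_force: 0.0
```

Emit:
{"fn": "move_arm", "kwargs": {
  "targets": [
    [[0,0,0],[0,0,0]],
    [[0,0,0],[0,0,0]],
    [[0,0,0],[0,0,0]]
  ],
  "jaw": 2
}}

```text
time_s: 18.23
tcp_pos: [0.597, -0.0786, 0.039]
eef_rot: [-179.9, 0.0, -89.3]
contact_force: [4.4, 0.3, -2.2]
gripper_width: 0.033
gripper_force: 3.0
```

Emit:
{"fn": "move_arm", "kwargs": {
  "targets": [
    [[0,0,0],[0,0,0]],
    [[0,0,0],[0,0,0]],
    [[0,0,0],[0,0,0]]
  ],
  "squeeze": 22
}}

```text
time_s: 18.6
tcp_pos: [0.5955, -0.0788, 0.0389]
eef_rot: [180.0, -0.0, -89.3]
contact_force: [-1.7, 0.6, 2.9]
gripper_width: 0.0297
gripper_force: 22.0
```

Emit:
{"fn": "move_arm", "kwargs": {
  "targets": [
    [[-0.1,0,0],[0,0,0]],
    [[-0.2,0,0],[0,0,0]],
    [[-0.3,0,0],[0,0,0]],
    [[-0.3,0,0],[0,0,0]]
  ]
}}

```text
time_s: 19.1
tcp_pos: [0.5955, -0.077, 0.0389]
eef_rot: [180.0, -0.1, -89.3]
contact_force: [-0.8, -7.6, 3.6]
gripper_width: 0.0296
gripper_force: 22.0
```

Emit:
{"fn": "move_arm", "kwargs": {
  "targets": [
    [[-0.07,0,0],[0,0,0]],
    [[-0.15,0,0],[0,0,0]],
    [[-0.15,0,0],[0,0,0]]
  ]
}}

```text
time_s: 19.48
tcp_pos: [0.5955, -0.0761, 0.0389]
eef_rot: [180.0, -0.1, -89.3]
contact_force: [0.2, -12.0, 3.1]
gripper_width: 0.0298
gripper_force: 22.0
```

Emit:
{"fn": "move_arm", "kwargs": {
  "targets": [
    [[-0.05,0,0],[0,0,0]],
    [[-0.1,0,0],[0,0,0]],
    [[-0.1,0,0],[0,0,0]]
  ]
}}

```text
time_s: 19.85
tcp_pos: [0.5955, -0.0754, 0.0389]
eef_rot: [179.9, -0.1, -89.3]
contact_force: [0.6, -12.3, 3.6]
gripper_width: 0.0297
gripper_force: 22.0
```

Emit:
{"fn": "move_arm", "kwargs": {
  "targets": [
    [[-0.05,0,0],[0,0,0]],
    [[-0.05,0,0],[0,0,0]]
  ]
}}

```text
time_s: 20.1
tcp_pos: [0.5955, -0.075, 0.0389]
eef_rot: [180.0, -0.1, -89.3]
contact_force: [0.4, -13.2, 3.2]
gripper_width: 0.0298
gripper_force: 22.0
```

Emit:
{"fn": "move_arm", "kwargs": {
  "targets": [
    [[-0.05,0,0],[0,0,0]],
    [[-0.05,0,0],[0,0,0]]
  ]
}}

```text
time_s: 20.35
tcp_pos: [0.5955, -0.0745, 0.0389]
eef_rot: [179.9, -0.1, -89.3]
contact_force: [-0.4, -12.8, 3.6]
gripper_width: 0.0297
gripper_force: 22.0
```

Emit:
{"fn": "move_arm", "kwargs": {
  "targets": [
    [[-0.05,0,0],[0,0,0]],
    [[-0.1,0,0],[0,0,0]],
    [[-0.15,0,0],[0,0,0]]
  ]
}}

```text
time_s: 20.72
tcp_pos: [0.5955, -0.0729, 0.0389]
eef_rot: [180.0, -0.1, -89.3]
contact_force: [0.6, -12.9, 2.8]
gripper_width: 0.0299
gripper_force: 22.0
```

Emit:
{"fn": "move_arm", "kwargs": {
  "targets": [
    [[-0.05,0,0],[0,0,0]],
    [[-0.1,0,0],[0,0,0]],
    [[-0.15,0,0],[0,0,0]]
  ]
}}

```text
time_s: 21.1
tcp_pos: [0.5955, -0.0713, 0.0389]
eef_rot: [180.0, -0.1, -89.3]
contact_force: [-0.3, -11.4, 3.5]
gripper_width: 0.0299
gripper_force: 22.0
```

Emit:
{"fn": "move_arm", "kwargs": {
  "targets": [
    [[-0.15,0,0],[0,0,0]],
    [[-0.35,0,0],[0,0,0]],
    [[-0.55,0,0],[0,0,0]],
    [[-0.8,0,0],[0,0,0]],
    [[-1.0,0,0],[0,0,0]]
  ]
}}

```text
time_s: 21.72
tcp_pos: [0.5954, -0.0612, 0.0389]
eef_rot: [180.0, -0.1, -89.3]
contact_force: [0.4, -11.8, 2.4]
gripper_width: 0.0297
gripper_force: 22.0
```

Emit:
{"fn": "move_arm", "kwargs": {
  "targets": [
    [[-0.25,0,0],[0,0,0]],
    [[-0.5,0,0],[0,0,0]],
    [[-0.75,0,0],[0,0,0]],
    [[-1.0,0,0],[0,0,0]],
    [[-1.2,0,0],[0,0,0]]
  ]
}}

```text
time_s: 22.35
tcp_pos: [0.5954, -0.0491, 0.0389]
eef_rot: [180.0, -0.1, -89.3]
contact_force: [-0.0, -11.0, 3.5]
gripper_width: 0.0298
gripper_force: 22.0
```

Emit:
{"fn": "move_arm", "kwargs": {
  "targets": [
    [[-0.2,0,0],[0,0,0]],
    [[-0.4,0,0],[0,0,0]],
    [[-0.55,0,0],[0,0,0]],
    [[-0.7,0,0],[0,0,0]],
    [[-0.8,0,0],[0,0,0]]
  ]
}}

```text
time_s: 22.98
tcp_pos: [0.5953, -0.041, 0.0389]
eef_rot: [180.0, -0.1, -89.3]
contact_force: [1.9, -12.5, 2.4]
gripper_width: 0.0299
gripper_force: 22.0
```

Emit:
{"fn": "move_arm", "kwargs": {
  "targets": [
    [[-0.08,0,0],[0,0,0]],
    [[-0.16,0,0],[0,0,0]],
    [[-0.24,0,0],[0,0,0]],
    [[-0.32,0,0],[0,0,0]],
    [[-0.4,0,0],[0,0,0]]
  ]
}}

```text
time_s: 23.6
tcp_pos: [0.5953, -0.0371, 0.0389]
eef_rot: [180.0, -0.1, -89.3]
contact_force: [1.4, -11.7, 2.0]
gripper_width: 0.03
gripper_force: 22.0
```

Emit:
{"fn": "move_arm", "kwargs": {
  "targets": [
    [[-0.08,0,0],[0,0,0]],
    [[-0.16,0,0],[0,0,0]],
    [[-0.24,0,0],[0,0,0]],
    [[-0.32,0,0],[0,0,0]],
    [[-0.4,0,0],[0,0,0]]
  ]
}}

```text
time_s: 24.22
tcp_pos: [0.5953, -0.0323, 0.0389]
eef_rot: [180.0, -0.1, -89.3]
contact_force: [-0.4, -6.4, 3.2]
gripper_width: 0.03
gripper_force: 22.0
```

Emit:
{"fn": "move_arm", "kwargs": {
  "targets": [
    [[-0.07,0,0],[0,0,0]],
    [[-0.14,0,0],[0,0,0]],
    [[-0.2,0,0],[0,0,0]],
    [[-0.25,0,0],[0,0,0]],
    [[-0.3,0,0],[0,0,0]]
  ]
}}

```text
time_s: 24.85
tcp_pos: [0.5952, -0.03, 0.0389]
eef_rot: [180.0, -0.1, -89.3]
contact_force: [0.9, -11.8, 2.6]
gripper_width: 0.0299
gripper_force: 22.0
```

The force dropped to 6.4 N and came back, which may be the click. I look before pulling further.

```bash
python3 rd.py; python3 - <<'E'
from h import *
c=viewer.capture("scene");a=c["image"]
b=cv2.imread("pics/scene0.png")
f=lambda i:cv2.resize(i[150:220,210:280],None,fx=5.7,fy=5.7,interpolation=cv2.INTER_CUBIC)
cv2.imwrite("pics/s6.png",np.hstack([f(b),np.clip(f(a)*1.5,0,255).astype(np.uint8)]))
print(cv2.cvtColor(a,cv2.COLOR_BGR2GRAY)[178:196,228:246])
for n in("scene","top"):
  for k in("button_top","first_hole"):
    print(k,n,[(round(p["score"],2),np.round(p["location"],1)) for p in pinpoint(k,n)[:2]])
E
```

```text
25.0
tcp_pos [ 0.5952 -0.0301  0.0389]
contact_force [  1.1846 -11.5252   2.2324]
moment [-4.0518 -0.2292 -0.1973]
gripper_width 0.0298
gripper_force 21.9924
[[ 30  40  57  71  77  75  84 117 165 213 238 240 232 196 145 111 104 103]
 [ 32  40  57  76  76  77  75  82 117 174 222 240 243 233 195 151 126 116]
 [ 30  37  51  72  75  78  75  76  87 122 180 224 242 241 233 209 183 144]
 [ 28  25  40  64  74  77  77  75  78  85 128 188 233 244 242 240 230 194]
 [ 32  29  28  46  64  77  75  77  77  75  92 137 199 235 244 243 242 218]
 [ 38  35  28  35  46  63  72  79  75  74  77 100 151 203 228 233 225 205]
 [ 46  40  37  29  35  50  66  76  78  78  75  80 104 148 179 185 172 156]
 [ 46  44  43  36  34  37  49  66  79  76  79  80  81 100 116 127 123 114]
 [ 45  43  43  42  35  34  39  56  73  77  80  76  78  84  91  94  97 104]
 [ 44  43  44  46  39  36  35  44  59  74  79  79  84  81  84  87  90  95]
 [ 43  45  43  44  43  42  38  37  48  64  71  81  82  83  84  91  92  93]
 [ 46  44  44  48  46  44  43  38  38  52  63  74  84  89  93  90  90  87]
 [ 45  43  44  44  45  46  44  39  38  36  48  69  86  93  96  87  79  68]
 [ 44  42  43  42  45  46  43  43  36  34  37  53  79  87  82  69  57  44]
 [ 43  45  43  45  41  45  46  42  42  33  32  39  58  66  60  42  32  25]
 [ 41  42  45  43  44  46  44  44  47  42  41  33  37  41  37  30  26  24]
 [ 44  47  44  47  46  44  45  44  42  45  39  33  28  29  29  31  32  28]
 [ 45  44  41  41  43  45  44  43  41  40  36  30  26  28  31  40  34  27]]
button_top scene []
first_hole scene [(0.93, array([194.8, 251.8]))]
button_top top [(0.62, array([163.6, 395.9]))]
first_hole top []
```

View pics/s6.png

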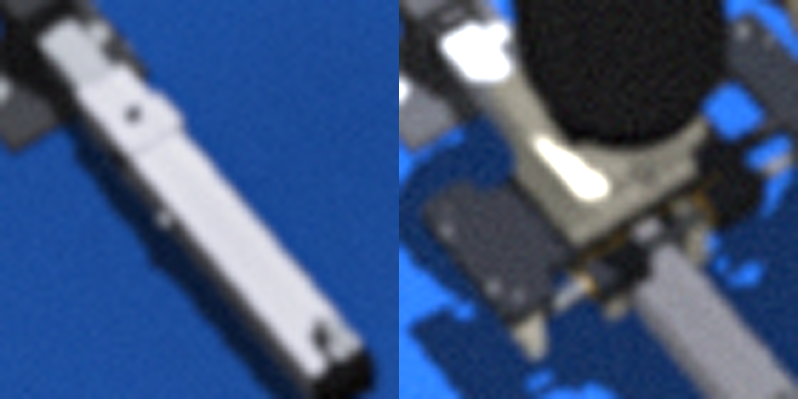

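```bash
python3 - <<'E'
from h import *
c=viewer.capture("scene")
def at_x(px,x):
    o,d=ray(c,px);return o+d*(x-o[0])/d[0]
b=cv2.imread("pics/scene0.png");g=cv2.cvtColor(b,cv2.COLOR_BGR2GRAY);print(g[170:184,222:238])
for px in((231,177),(230.5,176.4),(231.5,177.5)): print(at_x(px,.6125))
for px in((238.6,187.8),(238,188)): print("btn",at_x(px,.6145))
E
python3 rd.py
```

```text
[[ 22  29  50  86 136 187 211 224 221 201 148 123 162 208 220 222]
 [ 24  30  42  62  90 140 186 215 224 213 183 172 191 213 221 221]
 [ 29  28  36  48  66  97 150 198 222 224 218 212 220 223 222 220]
 [ 32  28  32  39  55  69 108 162 208 225 226 226 223 222 223 217]
 [ 47  33  29  33  43  56  76 119 175 213 223 225 223 220 218 215]
 [ 57  39  29  28  38  44  53  76 123 178 210 218 215 212 214 216]
 [ 62  39  26  23  31  34  41  47  74 130 180 200 208 210 217 222]
 [ 62  42  29  25  26  23  33  33  36  74 127 180 211 222 225 224]
 [ 64  50  37  28  24  27  37  29  31  44  90 148 201 225 226 225]
 [ 67  63  50  35  30  30  26  34  34  44  67 109 172 211 225 227]
 [ 71  70  61  50  37  31  25  28  32  45  58  80 129 182 217 226]
 [ 71  70  70  62  47  31  23  26  32  41  55  64  87 137 187 217]
 [ 72  69  70  70  60  40  32  22  28  33  43  53  64  93 141 189]
 [ 69  70  71  70  65  49  37  24  23  27  33  42  53  61  98 150]]
[ 0.6125     -0.11562885  0.08776586]
[ 0.6125     -0.11830471  0.08770007]
[ 0.6125     -0.11284378  0.08847917]
btn [ 0.6145     -0.07315696  0.08474301]
btn [ 0.6145     -0.0771867   0.07868383]
25.45
tcp_pos [ 0.5952 -0.0302  0.0389]
contact_force [  1.5769 -11.0601   2.1422]
moment [-3.9525 -0.202  -0.1499]
gripper_width 0.0297
gripper_force 21.9915
```

Emit:
{"fn": "move_arm", "kwargs": {
  "targets": [
    [[-0.05,0,0],[0,0,0]],
    [[-0.05,0,0],[0,0,0]]
  ]
}}

```text
time_s: 25.7
tcp_pos: [0.5952, -0.0298, 0.0389]
eef_rot: [180.0, -0.1, -89.3]
contact_force: [2.1, -12.9, 2.3]
gripper_width: 0.0303
gripper_force: 22.0
```

Emit:
{"fn": "move_arm", "kwargs": {
  "targets": [
    [[-0.05,0,0],[0,0,0]],
    [[-0.05,0,0],[0,0,0]]
  ]
}}

```text
time_s: 25.95
tcp_pos: [0.5952, -0.0296, 0.0389]
eef_rot: [180.0, -0.1, -89.3]
contact_force: [1.9, -14.3, 2.3]
gripper_width: 0.0298
gripper_force: 22.0
```

The force rises elastically now (5 N/mm, 14.3 N), so the sleeve is locked and the dip was the click. I relieve the pull and then let go.

Emit:
{"fn": "move_arm", "kwargs": {
  "targets": [
    [[0.1,0,0],[0,0,0]],
    [[0.25,0,0],[0,0,0]],
    [[0.4,0,0],[0,0,0]],
    [[0.45,0,0],[0,0,0]],
    [[0.45,0,0],[0,0,0]]
  ]
}}

```text
time_s: 26.58
tcp_pos: [0.5953, -0.0317, 0.0389]
eef_rot: [-180.0, -0.0, -89.3]
contact_force: [-1.2, -2.3, 4.1]
gripper_width: 0.0297
gripper_force: 22.0
```

Emit:
{"fn": "move_arm", "kwargs": {
  "targets": [
    [[0,0,0],[0,0,0]],
    [[0,0,0],[0,0,0]],
    [[0,0,0],[0,0,0]],
    [[0,0,0],[0,0,0]],
    [[0,0,0],[0,0,0]]
  ],
  "jaw": 5.5
}}

```text
time_s: 27.2
tcp_pos: [0.5953, -0.0317, 0.0387]
eef_rot: [180.0, 0.0, -89.3]
contact_force: [-0.2, 0.0, -0.0]
gripper_width: 0.0548
gripper_force: 0.0
```

Emit:
{"fn": "move_arm", "kwargs": {
  "targets": [
    [[0,0,-4],[0,0,0]],
    [[0,0,-8],[0,0,0]],
    [[0,0,-13],[0,0,0]],
    [[0,-6,-15],[0,0,0]],
    [[0,0,-15],[0,0,0]]
  ]
}}

```text
time_s: 27.82
tcp_pos: [0.6049, -0.0298, 0.1838]
eef_rot: [179.8, -0.1, -89.3]
contact_force: [-4.3, 0.9, -2.3]
gripper_width: 0.0549
gripper_force: 0.0
```

Emit:
{"fn": "move_arm", "kwargs": {
  "targets": [
    [[0,5,-2],[0,0,0]],
    [[0,10,-2],[0,0,0]],
    [[0,14,-2],[0,0,0]],
    [[0,14,-2],[0,0,0]],
    [[0,14,-2],[0,0,0]]
  ]
}}

```text
time_s: 28.45
tcp_pos: [0.4558, -0.0334, 0.2093]
eef_rot: [-179.9, 0.0, -89.3]
contact_force: [0.0, -0.2, 0.1]
gripper_width: 0.0552
gripper_force: 0.0
```

```bash
python3 - <<'E'
from h import *
c={n:viewer.capture(n) for n in("scene","top")};s=r.get_state();print(s["time_s"],s["tcp_pos"],s["contact_force"])
g=cv2.cvtColor(c["scene"]["image"],cv2.COLOR_BGR2GRAY);print(g[178:196,226:246])
t=cv2.cvtColor(c["top"]["image"],cv2.COLOR_BGR2GRAY);t0=cv2.cvtColor(cv2.imread("pics/top0.png"),cv2.COLOR_BGR2GRAY)
print(t[200:208,322:346]);print(t0[200:208,322:346])
for k in("button_top","first_hole","sleeve_end"):
  for n in c: print(k,n,[(round(p["score"],2),np.round(p["location"],1)) for p in pinpoint(k,n)[:1]])
cv2.imwrite("pics/fin.png",cv2.resize(c["top"]["image"][185:240,240:410],None,fx=4,fy=4,interpolation=cv2.INTER_CUBIC))
E
```

```text
28.55 [ 0.45606844 -0.0333912   0.20876243] [ 0.17387463 -0.57373186  0.197832  ]
[[ 34  31  25  26  31  44  96 161 209 230 233 231 232 231 231 232 230 231
  228 228]
 [ 55  39  32  30  26  35  62 115 176 219 232 232 231 229 223 208 197 208
  225 234]
 [ 65  52  37  27  28  28  46  79 135 190 223 232 230 223 209 172 139 169
  214 230]
 [ 72  61  47  24  30  27  40  58  89 146 194 223 229 224 209 166 138 167
  209 228]
 [ 74  69  55  37  28  32  36  46  66  95 150 198 225 232 224 206 192 204
  224 231]
 [ 77  73  68  53  36  30  31  43  52  68  98 152 204 229 234 229 228 230
  231 231]
 [ 74  76  73  65  49  34  30  34  45  55  71 106 163 210 231 235 234 234
  231 229]
 [ 76  76  75  74  60  38  27  29  33  46  60  75 119 171 216 232 233 230
  225 221]
 [ 72  74  78  74  65  42  29  27  30  38  51  71 104 139 188 220 231 225
  219 216]
 [ 77  74  78  72  63  43  31  27  26  28  44  86 123 137 149 187 211 222
  221 226]
 [ 75  75  78  74  71  54  37  30  29  26  42  82 129 135 108 139 188 222
  233 232]
 [ 75  76  78  77  76  66  52  40  25  26  33  59  93 100  75  93 152 209
  233 234
[... 1660 characters left out ...]
23 139 143 133 122 108 110 115 111 113
  109 114 110 111 109 110]
 [159 161 161 161 160 158 158 155 162 176 182 169 150 141 139 143 142 137
  136 135 135 132 129 129]
 [208 208 206 208 208 209 206 203 197 203 207 201 188 187 187 187 185 186
  183 182 181 178 176 176]
 [233 232 232 230 231 232 231 228 224 224 225 223 220 221 220 220 221 220
  220 219 218 218 216 213]
 [237 237 237 237 236 237 237 236 236 235 235 235 234 235 235 235 236 235
  236 236 235 235 234 229]]
button_top scene []
button_top top []
first_hole scene [(0.91, array([194. , 255.3]))]
first_hole top [(0.65, array([213.4, 314.3]))]
sleeve_end scene [(0.75, array([228.7, 279.2]))]
sleeve_end top [(0.97, array([208.4, 259.4]))]
```

The button bump shows again inside the collar: scene pixel (238,188), top-view bump at column 332 standing out as far as before. The sleeve is about 50 mm out, and nothing touches it.

```bash
python3 -c "
from plant import r
print(r.close_job())"
```

```text
the job is handed in; nothing more can be done
None
```

The towel arm is one hole longer: the button snapped out through the collar with the sleeve about 50 mm out (estimated from the camera images), the gripper is clear, and the job is handed in; no verdict was shown.

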